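# Shift the jar mill from park into third speed

## Robot

A 6-joint arm with a two-finger parallel gripper is mounted at the origin on the work surface. World frame = base frame: x ahead of the robot, y to its left, z up, the work surface at z = 0. Lengths are in m, angles in rad, forces in N, time in s.
With the tool pointing down it reaches from about 0.35 to 1 m from the base axis. Payload 7.1 kg.
Tool frame: the origin (TCP) lies between the finger pads; the fingertips stand r.finger_overhang ahead of it and the grasp point (between the pads) lies 5 mm behind it (r.finger_overhang is the distance from the TCP to the fingertips, in m); z points along the fingers, y is the direction in which the jaws open and shut (so a half turn about z gives the same grasp; the last joint's range is limited). The gripper opens to 85 mm and grips with 20 to 120 N. Pads are 22 mm wide; open, the fingers measure 114 mm over their backs; the gripper's body (76 mm by 85 mm) begins 54 mm behind the grasp point. The pads swing forward as they close: fully open they stand 13 mm farther back than shut.
Start: joints at [-1.125, 0.423, 1.63, -0, 1.089, -0.019], TCP at [0.28, -0.559, 0.245] pointing down, gripper open.
Joint ranges: [-3, 3], [-0.9, 2.11], [0.09, 2.58], [-1.31, 4.45], [0.11, 2.69], [-2.54, 2.54]. Speed limits (rad/s): [2.39, 2.39, 3.01, 3.14, 3.14, 3.14].

## Interface

Orientations are given as a rotation vector (axis times angle).
In Python, from station import r gives the robot as it stands.
- The arm moves only by the shell command python3 -m crank 'ROWS' [FORCE]. ROWS is JSON, a list of rows, each an object with "delta_rot": the turn, a rotation vector about the world's x, y, z in units of 8 degrees (1.0 is 8 degrees), a list of three; "translation": the shift along the world's x, y, z in units of 40 mm (1.0 is 40 mm), a list of three; "grip": the finger opening in mm, from 0 to 85.4. In form: [{"delta_rot": [rx, ry, rz], "translation": [dx, dy, dz], "grip": grip}, ...]. A call has 1 to 5 rows; each row shifts and turns the commanded pose from where the row before left it; what a row does not reach is not made up. A row lasts 1/10 s, in which the tool goes at most 50 mm and 8.59 degrees, less where a joint would pass 70% of its speed; a pose out of reach is approached as far as the arm can. A call is refused whole if a number of a shift passes 1 or a number of a turn 1, either way. A call with a gripper value outside its range is refused whole. The fingers move at their own pace and stop on an object; FORCE is the grip in N (left out, the last holds). Time passes only in rows, so rows that do not move let the fingers close. It gives the time, the measured TCP pose, the force and the opening at its end, in the units of the state.
- r.read_state(): the state, without advancing time (a new reading comes with each control period).
- r.grab_frame(name): name is "scene" or "top"; returns (picture, depth): 400x640x3 uint8, red, green, blue; 400x640 float32, m along the optical axis (not along the pixel's ray), 0 where there is no reading.
- r.camera_info(name): a dict with "K" (3x3 intrinsics, pixels), "xyz" and "rotation" of the camera in the world. Camera axes: x right, y down, z forward; pixel columns grow to the right and rows downward; lengths in m; the calibration is good to about 2 mm. A picture is of the moment at which its call begins. camera_info takes no time and is no camera call.
- r.close_job(): hands the job in, once; it reports no verdict.
Trained networks look in the newest picture that a camera, given by its name, has taken for a name from the list of things; names that differ only in an ending like _2 or _b are one class to them, and where a whole thing is asked for, a point or a joint stands for the part that bears it (a point fixed in the world has none). Each returns a list of dicts, best first, with "confidence" (0 to 1); they miss things now and then, are a little off and sometimes report something else, mostly with a low value. They report only what shows in the picture. A call takes as long as a camera call.
- r.look_for(camera, label): "bbox" ([left, top, right, bottom] in pixels, round what is visible of it).
- r.silhouettes(camera, label): "pixels" (400x640 bool, what is visible of it) and "bbox" ([left, top, right, bottom] in pixels, round what is visible of it).
- r.tip_of(camera, label): "point" ([row, column] in pixels: a listed point, or the origin of a listed thing).
The state is a dict: "time": time; "joint_positions": joint angles; "joint_velocities": joint speeds; "joint_torque": joint torques, N m; "tool_pos": TCP position; "orientation": TCP orientation; "ft_force": force on the tool from outside, world axes, zero at the start; "wrist_torque": the same for the moment, N m; "opening": finger opening in m.
Only numpy, scipy, OpenCV 4.12 (cv2) and the standard library are available. Lean on these libraries where they do the work, as an engineer would, in place of code of your own. Each camera call takes 0.05 s, during which the arm holds its last target.

## Task

The jar mill's gear lever is parked in the slot with the round mark. Push the lever with closed fingers, without gripping it, through the H-shaped gate until it is fully home in the slot whose tag has three bars, and leave it there. Do not run it into the slots with one bar or two bars on the way, do not force it, and leave the loose things on and around the mill where they are.

Things in the scene. Friction and masses are not known exactly. Their poses are not given: they have to be found in the camera images.
- mill: Jar mill, a fixed beige machine. Origin on the bench straight below the middle of its gate; at yaw 0 its x points away from the robot, y to the left. Gearbox housing x -110 to 150, y -170 to 120 mm, deck 121 mm high, with the gate plate on it. To its left (y 120 to 350 mm) a roller bed with a white jar, up to 171 mm high.
- gate_middle (a point): Middle of the H-gate, on the top face of the aluminium plate (x -86 to 86, y -60 to 60 mm in the mill's frame, 125 mm above the bench). Two slots run along the mill's x at y = -20 and +20 mm, 16 mm wide, closed at x = -32 and +32 mm; a cross channel (x -10 to 10 mm) joins them. The tongues between the slots have round noses.
- knob (a point): Middle of the lever's knob: a black ball, 36 mm diameter, on a thin stem. 200 mm above the bench with the lever upright; the lever tilts about a pivot 30 mm above the mill's origin, 170 mm from this point. In the mill's frame the knob is about x -46 or +46 and y -36 or +36 mm when home in a slot (10 mm lower), and x 0 in the cross channel.
- stem_at_gate (a point): Point of the lever's steel stem (10 mm diameter) 90 mm from the pivot, level with the gate plate. In the mill's frame about x -26 or +26, y -20 or +20 mm when fully home in a slot; it can cross between the slots only while within about 5 mm of x = 0.
- lever_cross (a joint): Sideways tilt of the lever, rad: positive to the mill's +y; -0.22 in the right-hand slots, +0.22 in the left-hand slots, stops at -0.235 and 0.235. Friction holds it where it is left.
- lever_along (a joint): Tilt of the lever along the slots, rad: positive to the mill's +x (away from the robot); 0 in the cross channel, stops at -0.275 (home, near end) and 0.275 (home, far end). Friction holds it where it is left; about 1.5 to 3 N at the knob moves it either way.
- tag_park: White tag 44 x 30 x 3 mm lying on the gate plate beyond one slot's closed end; origin: middle of its underside, axes as the mill's. Lever fully home there: stem 32 mm (level distance) from this origin. Black mark: one round mark, 22 mm across: park. Always the near right slot (mill -x, -y); the lever starts here.
- tag_1: White tag 44 x 30 x 3 mm lying on the gate plate beyond one slot's closed end; origin: middle of its underside, axes as the mill's. Lever fully home there: stem 32 mm (level distance) from this origin. Black mark: one bar, 8 x 26 mm: first speed. Always the far right slot (mill +x, -y).
- tag_2: White tag 44 x 30 x 3 mm lying on the gate plate beyond one slot's closed end; origin: middle of its underside, axes as the mill's. Lever fully home there: stem 32 mm (level distance) from this origin. Black mark: two such bars side by side: second speed. Near left or far left slot (mill +y).
- tag_3: White tag 44 x 30 x 3 mm lying on the gate plate beyond one slot's closed end; origin: middle of its underside, axes as the mill's. Lever fully home there: stem 32 mm (level distance) from this origin. Black mark: three such bars side by side: third speed, the slot wanted. Near left or far left slot (mill +y), the one that tag_2 does not have.
- vial: Loose small amber jar, 30 mm diameter, 48 mm high, standing on the housing's deck at its far left corner; origin under its middle.
- screwdriver: Loose screwdriver, 150 mm long, lying on the deck along its right edge; origin under its middle.
- pail: Loose white plastic pail, 150 mm across, 130 mm high, left of the mill; origin under its middle.
- bottle: Loose white bottle, 64 mm across, 170 mm high, on the bench right of the mill; origin under its middle.
- dish: Loose white ceramic dish, 100 mm across, 30 mm high, on the bench right of the mill; origin under its middle.
- collar: Loose steel shaft collar, 32 mm outside, 18 mm bore, 18 mm high, on the deck beyond the gate; origin under its middle.

How it is judged:
By the outcome, as a careful person would: the job done as asked, in the order asked, and still so for the second after the job is handed in, with the robot touching nothing.
It also fails if it takes over 48 s, if anything falls off the work surface, if the arm or the gripper's body presses on something with over 40 N, if the wrist force passes 120 N, or if a joint passes its speed limit or range.

## Working session

There is one attempt and no reset: what is moved stays moved. The work goes in short steps, Python scripts to look and compute and a shell command to move; the robot and the scene stay as the last step left them, time stands still between calls to the robot, and variables do not carry over. Pictures are saved under pics/ and viewed, and the job is handed in when it is done.

```bash
mkdir -p pics; ls
python3 - <<'E'
from station import r
import cv2,numpy as np
print(r.read_state()); print(r.finger_overhang)
for n in ("scene","top"):
    p,d=r.grab_frame(n); cv2.imwrite(f"pics/{n}0.png",p[:,:,::-1]); np.save(f"{n}_d.npy",d)
    c=r.camera_info(n); print(n,c)
for l in ("knob","gate_middle","tag_3","tag_2","tag_park","tag_1","stem_at_gate"):
  for n in ("scene","top"):
    print(l,n,[(x["point"],round(x["confidence"],2)) for x in r.tip_of(n,l)][:4])
E
```

```text
pics
{'time': 0.0, 'joint_positions': array([-1.12504564e+00,  4.23827600e-01,  1.63071096e+00, -3.98500459e-05,
        1.08856079e+00, -1.90210903e-02]), 'joint_velocities': array([-0.00092914,  0.00034354,  0.00078301, -0.00066328, -0.00316409,
       -0.00060943]), 'joint_torque': array([ 2.37462111e-03, -5.57375586e+01, -2.81740773e+01,  9.95706387e-05,
        7.10967564e-03,  9.68755870e-06]), 'tool_pos': array([ 0.27991251, -0.55822756,  0.24454569]), 'orientation': array([-3.05571327e+00, -7.23199440e-01,  5.55070032e-04]), 'ft_force': array([-0.04692308, -0.72612968,  0.70101615]), 'wrist_torque': array([ 0.00624893,  0.0172484 , -0.01663118]), 'opening': 0.0858005863183473}
0.014
scene {'K': array([[423.42291867,   0.        , 314.97772666],
       [  0.        , 423.42291867, 201.51214921],
       [  0.        ,   0.        ,   1.        ]]), 'xyz': array([ 1.38664737, -0.62803051,  1.297476  ]), 'rotation': array([-2.22769016, -1.05285532,  0.38296825])}
top {'K': array([[481.40560331,   0.        , 320.70408193],
       [  0.        , 481.40560331, 196.66706429],
      
[... 362 characters left out ...]
e_middle top [([217.4, 346.9], 0.7)]
tag_3 scene [([221.8, 304.7], 0.53), ([225.7, 291.6], 0.49), ([200.5, 283.2], 0.4)]
tag_3 top [([192.2, 337.6], 0.59), ([235.0, 341.4], 0.53), ([192.3, 355.6], 0.44)]
tag_2 scene [([221.8, 304.7], 0.53), ([225.7, 291.6], 0.49), ([200.5, 283.2], 0.4)]
tag_2 top [([192.2, 337.6], 0.59), ([235.0, 341.4], 0.53), ([192.3, 355.6], 0.44)]
tag_park scene [([204.9, 273.5], 0.5)]
tag_park top [([237.4, 353.6], 0.42)]
tag_1 scene [([221.8, 304.7], 0.53), ([225.7, 291.6], 0.49), ([200.5, 283.2], 0.4)]
tag_1 top [([192.2, 337.6], 0.59), ([235.0, 341.4], 0.53), ([192.3, 355.6], 0.44)]
stem_at_gate scene [([213.7, 278.6], 0.68)]
stem_at_gate top [([217.7, 352.1], 0.63)]
```

Run:
```python
import cv2,numpy as np
for n,(a,b,c,d) in {"top":(165,265,290,410),"scene":(170,250,220,340)}.items():
    im=cv2.imread(f"pics/{n}0.png"); 
    cv2.imwrite(f"pics/{n}0z.png",cv2.resize(im[a:b,c:d],None,fx=6,fy=6,interpolation=cv2.INTER_CUBIC)[:600,:800])
```

```text
(no output)
```

View pics/top0.png

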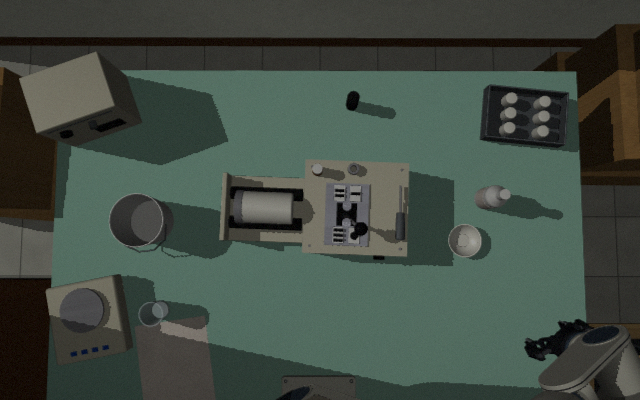

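View pics/scene0.png

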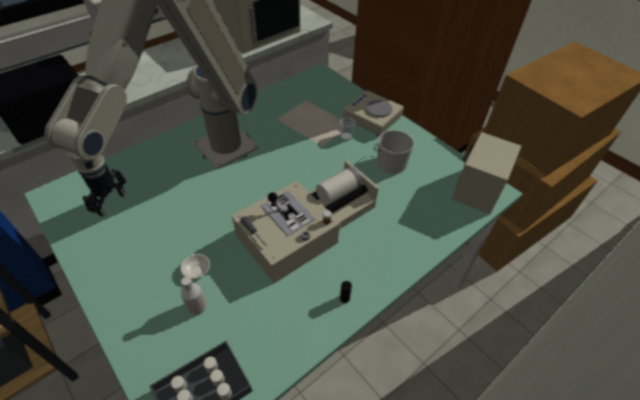

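```bash
sleep 1
```

```text
(no output)
```

View pics/top0z.png

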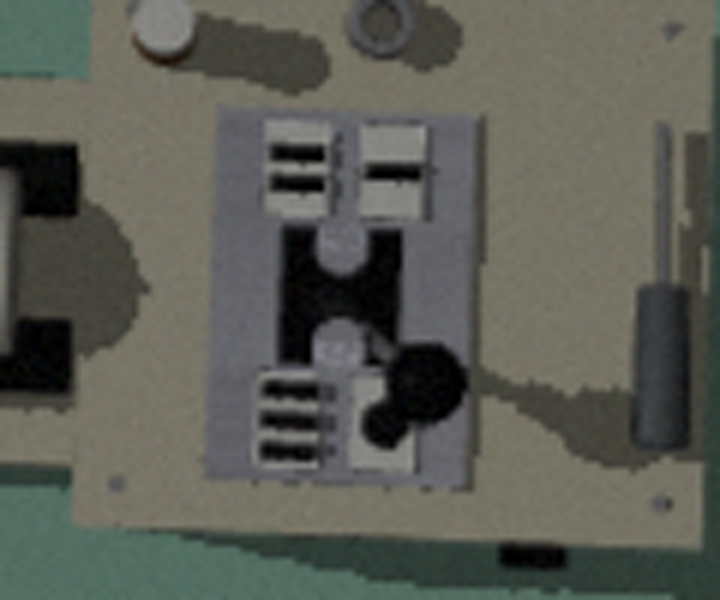

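View pics/scene0z.png

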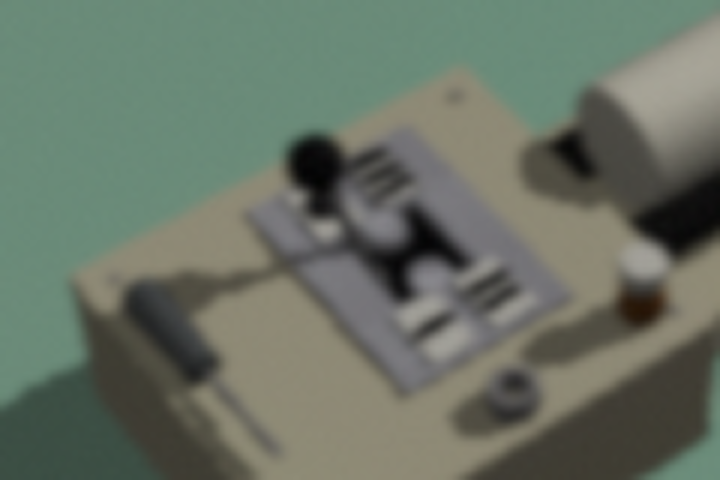

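Both views agree: the three bars are at the near-left slot (top view about (338,235)), two bars at the far left, one bar at the far right. The knob sits at about (361,229), near right. So the path is +x to the cross channel, then +y, then -x. Next I'll compute the mill pose.

```bash
cat > h.py <<'E'
import numpy as np, cv2
from scipy.spatial.transform import Rotation as R
from station import r
def ray(cam,row,col):
    c=r.camera_info(cam); d=np.linalg.inv(c["K"])@[col,row,1]
    return c["xyz"], R.from_rotvec(c["rotation"]).as_matrix()@d
def at_z(cam,row,col,z):
    o,d=ray(cam,row,col); return o+d*(z-o[2])/d[2]
def proj(cam,P):
    c=r.camera_info(cam); q=R.from_rotvec(c["rotation"]).as_matrix().T@(np.array(P)-c["xyz"]); u=c["K"]@q/q[2]; return u[1],u[0]
E
python3 - <<'E'
from h import *
tl,tr,br,bl=[at_z("top",165+y/6-.5+.08,290+x/6-.5+.08,.125) for x,y in [(218,105),(478,115),(468,488),(207,478)]]
for p in (tl,tr,br,bl):print(p.round(4))
m=(tl+tr+br+bl)/4
print("mid",m, "yaw(deg)",np.degrees(np.arctan2(*( (tl-bl)+(tr-br))[[1,0]])),np.degrees(np.arctan2(*((tl-tr)+(bl-br))[[1,0]]))-90, np.linalg.norm(tl-bl),np.linalg.norm(tl-tr))
# fit with tags
tags={"2":(298,170),"1":(393,172),"3":(290,420),"p":(382,425)}
for k,(x,y) in tags.items(): print(k,at_z("top",165+y/6-.42,290+x/6-.42,.128).round(4))
d=np.load("top_d.npy"); 
for rr,cc in ((229,361),(238,352),(197,370),(225,330)): print(rr,cc,d[rr,cc], at_z("top",rr,cc,1.456-d[rr,cc]).round(4))
# knob: dark ball
print("knob guess",at_z("top",165+383/6-.4,290+427/6-.4,.190).round(4))
print("scene knob",at_z("scene",170+160/6-.4,220+315/6-.4,.190).round(4))
print("gate scene",[at_z("scene",170+y/6-.4,220+x/6-.4,.125).round(4) for x,y in [(408,125),(248,210),(402,395),(572,298)]])
E
```

```text
[ 0.6691 -0.0204  0.125 ]
[ 0.6648 -0.1408  0.125 ]
[ 0.4928 -0.1352  0.125 ]
[ 0.4971 -0.0155  0.125 ]
mid [ 0.58095358 -0.07798503  0.125     ] yaw(deg) -1.7439215440364038 -2.0822759265011257 0.17208311039647306 0.12055802386344529
2 [ 0.6388 -0.0573  0.128 ]
1 [ 0.6379 -0.1011  0.128 ]
3 [ 0.5237 -0.0535  0.128 ]
p [ 0.5215 -0.0957  0.128 ]
229 361 1.2451061 [ 0.5383 -0.1098  0.2109]
238 352 1.3220291 [ 0.5145 -0.0918  0.134 ]
197 370 1.3358345 [ 0.6282 -0.1432  0.1202]
225 330 1.3278674 [ 0.55   -0.0317  0.1281]
knob guess [ 0.54  -0.111  0.19 ]
scene knob [ 0.5374 -0.1087  0.19  ]
gate scene [array([ 0.5005, -0.016 ,  0.125 ]), array([ 0.495 , -0.1335,  0.125 ]), array([ 0.665, -0.145,  0.125]), array([ 0.6718, -0.0246,  0.125 ])]
```

```bash
python3 -m crank '[{"delta_rot":[0,0,-0.3],"translation":[0.4,0.9,0.3],"grip":0},{"delta_rot":[0,0,-0.3],"translation":[0.4,0.9,0.3],"grip":0},{"delta_rot":[0,0,-0.3],"translation":[0.4,0.9,0],"grip":0},{"delta_rot":[0,0,-0.3],"translation":[0.4,0.9,0],"grip":0},{"delta_rot":[0,0,-0.3],"translation":[0.4,0.9,0],"grip":0}]' 20
python3 -m crank '[{"delta_rot":[0,0,-0.3],"translation":[0.4,0.9,0],"grip":0},{"delta_rot":[0,0,-0.3],"translation":[0.4,0.9,0],"grip":0},{"delta_rot":[0,0,-0.3],"translation":[0.4,0.9,0],"grip":0},{"delta_rot":[0,0,-0.3],"translation":[0.4,0.9,0],"grip":0},{"delta_rot":[0,0,-0.3],"translation":[0.4,0.9,0],"grip":0}]'
python3 -m crank '[{"delta_rot":[0,0,-0.3],"translation":[0.4,0.9,0],"grip":0},{"delta_rot":[0,0,-0.3],"translation":[0.4,0.9,0],"grip":0},{"delta_rot":[0,0,0],"translation":[0,0,0],"grip":0},{"delta_rot":[0,0,0],"translation":[0,0,0],"grip":0}]'
python3 - <<'E'
from h import *
s=r.read_state();print(s["tool_pos"],s["orientation"],s["opening"]); print(R.from_rotvec(s["orientation"]).as_matrix().round(3),s["ft_force"])
E
```

```text
time: 1.3
tool_pos: [0.3606, -0.3773, 0.2696]
orientation: [3.116, 0.397, 0.001]
ft_force: [0.3, -0.5, -0.0]
opening: 0.0125
time: 1.8
tool_pos: [0.4406, -0.1972, 0.2696]
orientation: [3.141, 0.069, 0.001]
ft_force: [0.8, -0.1, -0.1]
opening: -0.0003
time: 2.2
tool_pos: [0.4723, -0.126, 0.2694]
orientation: [3.141, -0.055, -0.0]
ft_force: [-0.9, 0.1, 0.2]
opening: -0.0001
[ 0.47234754 -0.12596997  0.26937623] [ 3.14082818e+00 -5.50759616e-02 -2.84627914e-05] -0.00010197486115155928
[[ 0.999 -0.035 -0.   ]
 [-0.035 -0.999 -0.   ]
 [-0.     0.    -1.   ]] [-0.94950881  0.05642681  0.19985538]
```

```bash
python3 -m crank '[{"delta_rot":[0,0,0],"translation":[0,0.38,-0.5],"grip":0},{"delta_rot":[0,0,0],"translation":[0,0,-0.75],"grip":0},{"delta_rot":[0,0,0],"translation":[0,0,-0.7],"grip":0},{"delta_rot":[0,0,0],"translation":[0,0,0],"grip":0}]'
python3 - <<'E'
from h import *
for n,(a,b,c,d) in {"top":(165,265,290,410),"scene":(170,250,220,340)}.items():
    p,_=r.grab_frame(n); im=p[:,:,::-1]
    cv2.imwrite(f"pics/{n}1z.png",cv2.resize(im[a:b,c:d],None,fx=6,fy=6,interpolation=cv2.INTER_CUBIC)[:600,:800])
E
```

```text
time: 2.6
tool_pos: [0.4694, -0.1119, 0.1885]
orientation: [-3.14, 0.061, 0.01]
ft_force: [-0.1, -0.5, 0.6]
opening: -0.0004
```

View pics/scene1z.png

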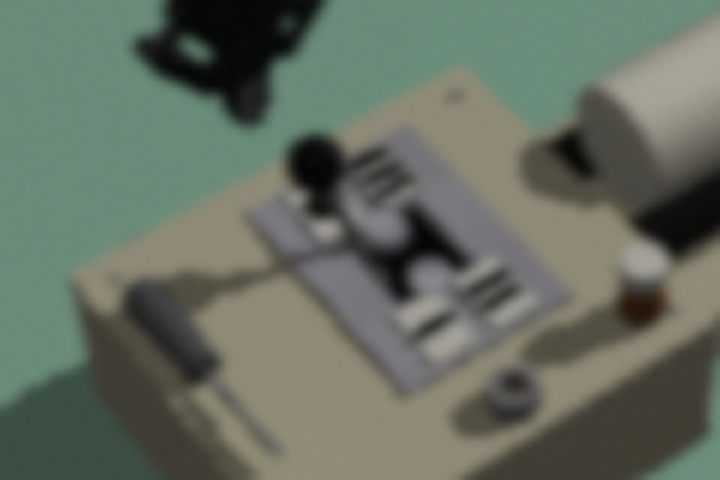

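View pics/top1z.png

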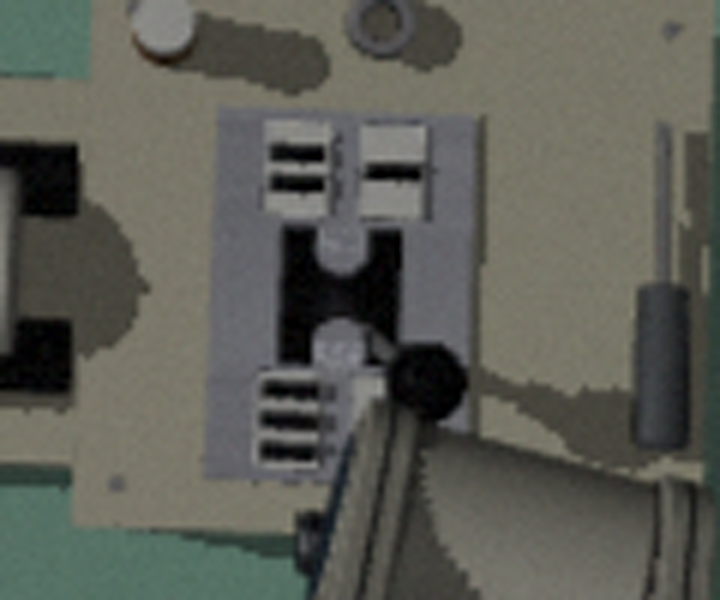

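```bash
python3 -m crank '[{"delta_rot":[0,0,0],"translation":[0.4,0,0],"grip":0},{"delta_rot":[0,0,0],"translation":[0.3,0,0],"grip":0},{"delta_rot":[0,0,0],"translation":[0.1,0,0],"grip":0},{"delta_rot":[0,0,0],"translation":[0.1,0,0],"grip":0}]'
python3 -m crank '[{"delta_rot":[0,0,0],"translation":[0.2,-0.01,0],"grip":0},{"delta_rot":[0,0,0],"translation":[0.2,-0.01,0],"grip":0}]'
python3 -m crank '[{"delta_rot":[0,0,0],"translation":[0.2,-0.01,0],"grip":0},{"delta_rot":[0,0,0],"translation":[0.1,0,0],"grip":0},{"delta_rot":[0,0,0],"translation":[0,0,0],"grip":0}]'
cat > look.py <<'E'
import sys
from h import *
t=sys.argv[1]; o=[]
for n,(a,b,c,d) in {"top":(170,260,300,400),"scene":(175,245,245,335)}.items():
    p,_=r.grab_frame(n); im=p[:,:,::-1]
    z=cv2.resize(im[a:b,c:d],None,fx=(400/(d-c)),fy=400/(d-c),interpolation=cv2.INTER_CUBIC)
    o.append(np.vstack([z,np.zeros((400-z.shape[0],400,3),np.uint8)]) if z.shape[0]<400 else z[:400])
    for l in ("knob",):
        for x in r.tip_of(n,l)[:2]:
            q=x["point"]; w=at_z(n,*q,.198); D=w-[.5815,-.0785,.198]
            a=np.radians(-1.9); print(n,l,q,round(x["confidence"],2),"mill mm",(1e3*(np.array([[np.cos(a),np.sin(a)],[-np.sin(a),np.cos(a)]])@D[:2])).round(1))
cv2.imwrite(f"pics/l{t}.png",np.hstack(o))
s=r.read_state(); print(s["tool_pos"].round(4),s["ft_force"].round(1),s["time"])
E
python3 look.py 2
```

```text
time: 3.1
tool_pos: [0.5087, -0.1117, 0.192]
orientation: [3.141, -0.06, 0.001]
ft_force: [0.0, -0.0, 0.5]
opening: 0.0003
time: 3.3
tool_pos: [0.524, -0.1122, 0.1914]
orientation: [-3.141, 0.059, 0.002]
ft_force: [-2.7, 0.8, 1.6]
opening: -0.0001
time: 3.6
tool_pos: [0.5369, -0.1127, 0.1912]
orientation: [3.141, -0.059, 0.001]
ft_force: [-1.2, -0.2, 0.5]
opening: -0.0
scene knob [201.3, 278.9] 0.62 mill mm [ -3.4 -29.5]
[ 0.5362 -0.1127  0.1913] [-0.1 -0.1 -0. ] 3.8
```

View pics/l2.png

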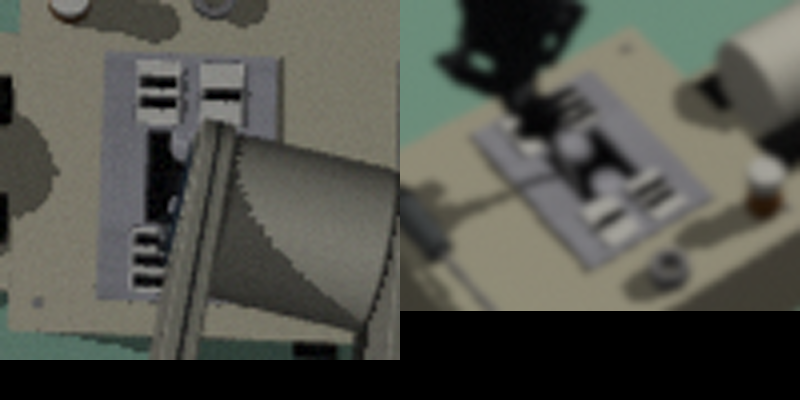

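```bash
python3 -m crank '[{"delta_rot":[0,0,0],"translation":[0.15,-0.01,0],"grip":0},{"delta_rot":[0,0,0],"translation":[0.1,0,0],"grip":0},{"delta_rot":[0,0,0],"translation":[0,0,0],"grip":0}]'
python3 -m crank '[{"delta_rot":[0,0,0],"translation":[-0.4,0.01,0],"grip":0},{"delta_rot":[0,0,0],"translation":[-0.7,0.02,0],"grip":0},{"delta_rot":[0,0,0],"translation":[-0.8,0,0],"grip":0},{"delta_rot":[0,0,0],"translation":[0,-0.7,0],"grip":0},{"delta_rot":[0,0,0],"translation":[0,-0.8,0],"grip":0}]'
python3 look.py 3
```

```text
time: 4.1
tool_pos: [0.5468, -0.1131, 0.1914]
orientation: [3.141, -0.059, 0.001]
ft_force: [-1.1, -0.6, 0.7]
opening: -0.0001
time: 4.6
tool_pos: [0.4697, -0.1718, 0.1916]
orientation: [-3.141, 0.057, -0.001]
ft_force: [1.1, 0.2, 0.2]
opening: -0.0003
top knob [217.1, 358.6] 0.72 mill mm [-11.1 -26.7]
scene knob [204.9, 279.8] 0.45 mill mm [ 11.9 -36.3]
[ 0.4703 -0.1723  0.1913] [-0.   0.6 -0.5] 4.8
```

View pics/l3.png

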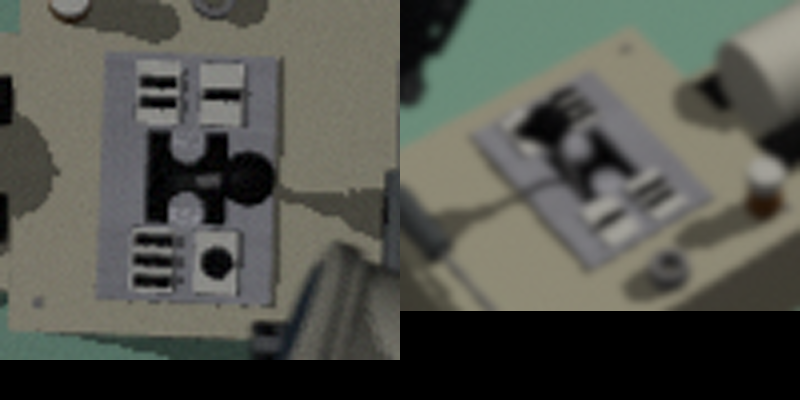

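Run:
```python
from h import *
p,d=r.grab_frame("top")
g=p.max(2); m=np.zeros_like(g); m[200:230,352:375]=(g[200:230,352:375]<22)
n,l,s,c=cv2.connectedComponentsWithStats(m); 
i=1+s[1:,4].argmax(); print(s[i],c[i])
ys,xs=np.where((l==i)); k=xs>=356
(cx,cy),rad=cv2.minEnclosingCircle(np.c_[xs[k],ys[k]].astype(np.float32)); print(cx,cy,rad)
P=at_z("top",cy,cx,.197); a=np.radians(-1.9);D=P[:2]-[.5815,-.0785]
print(P,np.array([[np.cos(a),np.sin(a)],[-np.sin(a),np.cos(a)]])@D*1e3)
for mx in (-10,-5,0,5):
  print(mx,proj("top",[.5815+mx/1e3-.0013,-.0785-.036,.197]))
```

```text
[352 204  16  22 206] [358.40291262 214.2184466 ]
360.0 212.0 8.944372177124023
[ 0.58286661 -0.10859402  0.197     ] [  2.36363068 -30.03216679]
-10 (np.float64(216.84491509139662), np.float64(362.2786158209075))
-5 (np.float64(214.93336980795033), np.float64(362.269476179755))
0 (np.float64(213.02299051342558), np.float64(362.2603421135267))
5 (np.float64(211.11377614131695), np.float64(362.2512136171236))
```

```bash
python3 -m crank '[{"delta_rot":[0,0,0],"translation":[0.5,-0.1,0.1],"grip":0},{"delta_rot":[0,0,0],"translation":[0.8,0,0.05],"grip":0},{"delta_rot":[0,0,0],"translation":[0.8,0,0],"grip":0},{"delta_rot":[0,0,0],"translation":[0.55,0,0],"grip":0},{"delta_rot":[0,0,0],"translation":[0,0,0],"grip":0}]'
python3 look.py 4
```

```text
time: 5.35
tool_pos: [0.5789, -0.1746, 0.1972]
orientation: [3.141, -0.056, 0.003]
ft_force: [-0.4, 1.2, -0.5]
opening: 0.0001
top knob [216.3, 359.2] 0.52 mill mm [ -9.  -28.2]
scene knob [217.4, 282.7] 0.71 mill mm [ 62.9 -59.7]
scene knob [206.3, 278.3] 0.55 mill mm [ 14.  -43.9]
[ 0.5749 -0.1751  0.1969] [-1.6 -0.7  0.5] 5.55
```

View pics/l4.png

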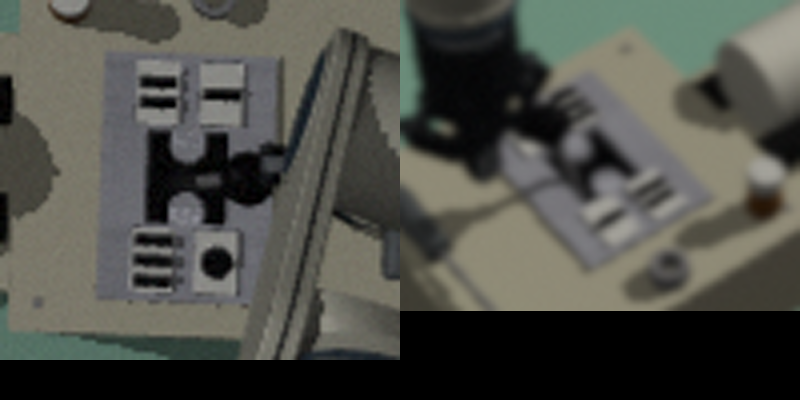

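```bash
python3 -m crank '[{"delta_rot":[0,0,0],"translation":[0.03,0.2,0.1],"grip":0},{"delta_rot":[0,0,0],"translation":[0,0.2,0],"grip":0},{"delta_rot":[0,0,0],"translation":[0,0.1,0],"grip":0}]'
python3 -m crank '[{"delta_rot":[0,0,0],"translation":[0,0.15,0],"grip":0},{"delta_rot":[0,0,0],"translation":[0,0.15,0],"grip":0}]'
python3 look.py 5
```

```text
time: 5.85
tool_pos: [0.5771, -0.1549, 0.2017]
orientation: [-3.141, 0.059, -0.001]
ft_force: [1.1, -0.0, 0.1]
opening: 0.0004
time: 6.05
tool_pos: [0.5772, -0.1433, 0.2014]
orientation: [3.141, -0.059, 0.0]
ft_force: [-0.5, -2.0, 1.0]
opening: 0.0002
scene knob [219.5, 280.6] 0.53 mill mm [ 66.  -70.3]
[ 0.5774 -0.1437  0.2013] [-0.9 -0.3  0.5] 6.25
```

View pics/l5.png

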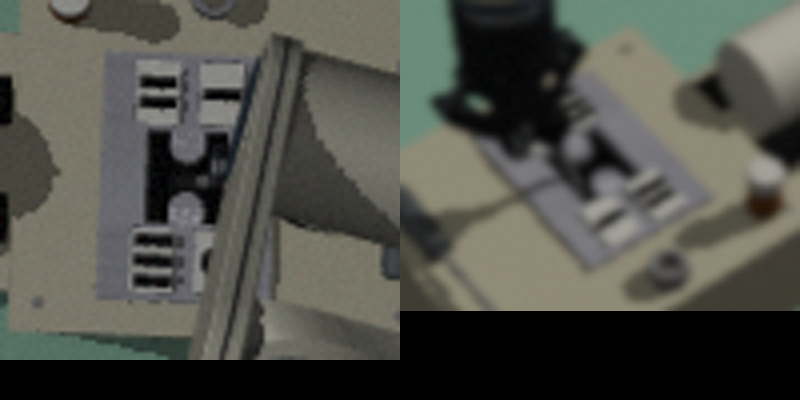

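```bash
python3 -m crank '[{"delta_rot":[0,0,0],"translation":[0.01,0.2,0],"grip":0},{"delta_rot":[0,0,0],"translation":[0.01,0.2,0],"grip":0},{"delta_rot":[0,0,0],"translation":[0.01,0.2,0],"grip":0}]'
python3 -m crank '[{"delta_rot":[0,0,0],"translation":[0.01,0.2,0],"grip":0},{"delta_rot":[0,0,0],"translation":[0.01,0.2,0],"grip":0},{"delta_rot":[0,0,0],"translation":[0.01,0.2,0],"grip":0}]'
python3 -m crank '[{"delta_rot":[0,0,0],"translation":[0.01,0.2,0],"grip":0},{"delta_rot":[0,0,0],"translation":[0,0.1,0],"grip":0},{"delta_rot":[0,0,0],"translation":[0,0,0],"grip":0}]'
python3 look.py 6
```

```text
time: 6.55
tool_pos: [0.5788, -0.1195, 0.2015]
orientation: [3.141, -0.06, 0.001]
ft_force: [-0.5, -2.1, 1.8]
opening: -0.0003
time: 6.85
tool_pos: [0.5797, -0.095, 0.2013]
orientation: [-3.141, 0.059, 0.0]
ft_force: [0.7, -2.6, 1.6]
opening: -0.0002
time: 7.15
tool_pos: [0.58, -0.083, 0.2011]
orientation: [-3.141, 0.058, 0.001]
ft_force: [0.0, 0.4, -0.0]
opening: -0.0001
scene knob [194.6, 293.2] 0.59 mill mm [ 1.2 27.7]
[ 0.58   -0.0839  0.2011] [-0.1  0.1  0.5] 7.35
```

View pics/l6.png

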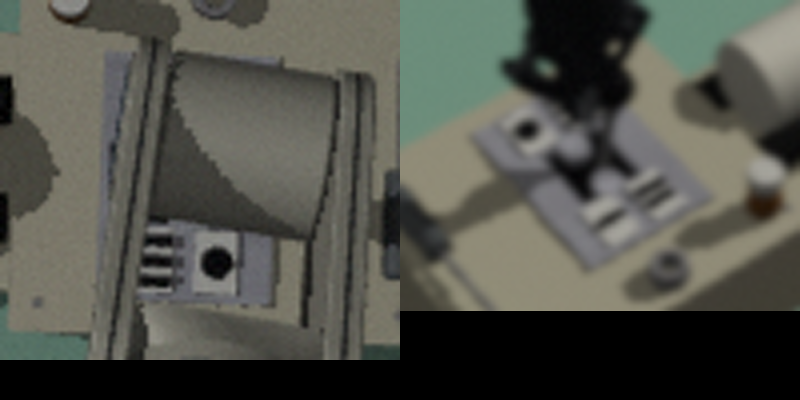

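```bash
python3 -m crank '[{"delta_rot":[0,0,0],"translation":[0,0.1,0],"grip":0},{"delta_rot":[0,0,0],"translation":[0,0.06,0],"grip":0}]'
python3 -m crank '[{"delta_rot":[0,0,0],"translation":[0,0.05,0],"grip":0}]'
python3 -m crank '[{"delta_rot":[0,0,0],"translation":[0,0.03,0],"grip":0},{"delta_rot":[0,0,0],"translation":[0,0,0],"grip":0}]'
```

```text
time: 7.55
tool_pos: [0.5801, -0.0775, 0.2012]
orientation: [3.141, -0.06, -0.0]
ft_force: [-1.0, -1.4, -0.8]
opening: -0.0
time: 7.65
tool_pos: [0.5801, -0.0754, 0.2012]
orientation: [3.141, -0.06, -0.0]
ft_force: [0.6, -1.3, -0.3]
opening: -0.0001
time: 7.85
tool_pos: [0.5801, -0.0741, 0.2013]
orientation: [-3.141, 0.059, 0.0]
ft_force: [0.4, -0.8, -0.4]
opening: 0.0002
```

```bash
python3 -m crank '[{"delta_rot":[0,0,0],"translation":[0,-0.4,0],"grip":0},{"delta_rot":[0,0,0],"translation":[0,-0.7,0],"grip":0},{"delta_rot":[0,0,0],"translation":[0.8,-0.2,0],"grip":0},{"delta_rot":[0,0,0],"translation":[0.9,0,0],"grip":0},{"delta_rot":[0,0,0],"translation":[0.7,0,0],"grip":0}]'
python3 look.py 7
```

```text
time: 8.35
tool_pos: [0.6778, -0.1281, 0.2017]
orientation: [3.141, -0.062, 0.002]
ft_force: [0.6, -1.1, 0.2]
opening: 0.0
top knob [213.3, 331.8] 0.41 mill mm [-3.7 43.7]
scene knob [219.2, 305.9] 0.73 mill mm [115.8  -2.9]
[ 0.6758 -0.127   0.2007] [-0.4 -0.4 -1.5] 8.55
```

View pics/l7.png

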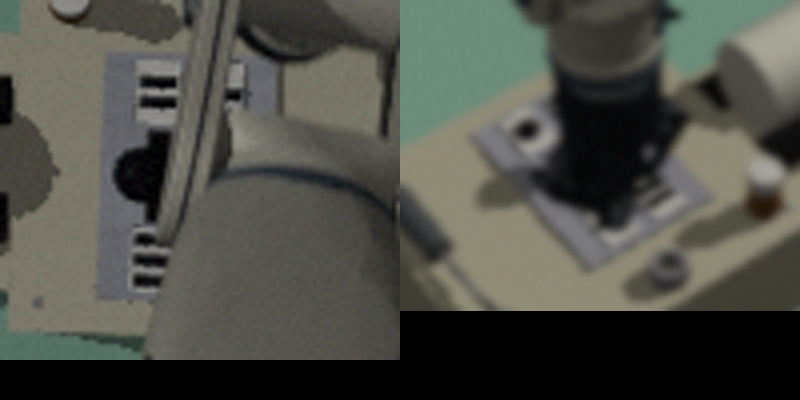

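```bash
python3 - <<'E'
from h import *
print(at_z("top",213,334.2,.197), proj("top",[.5815,-.0425,.197]),proj("top",[.5815,-.0365,.197]))
E
python3 -m crank '[{"delta_rot":[0,0,0],"translation":[-0.1,0.7,0],"grip":0},{"delta_rot":[0,0,0],"translation":[-0.3,0.8,0],"grip":0},{"delta_rot":[0,0,0],"translation":[-0.3,0.58,0],"grip":0},{"delta_rot":[0,0,0],"translation":[0,0,0],"grip":0}]'
python3 look.py 8
```

```text
[ 0.58011038 -0.04105198  0.197     ] (np.float64(212.47026897350125), np.float64(334.7531336170439)) (np.float64(212.46558328828877), np.float64(332.46047521684784))
time: 8.95
tool_pos: [0.6453, -0.0409, 0.2012]
orientation: [-3.14, 0.056, 0.004]
ft_force: [0.6, 0.0, 0.8]
opening: 0.0001
top knob [212.8, 332.7] 0.54 mill mm [-2.3 41.3]
scene knob [193.9, 293.6] 0.4 mill mm [-0.6 30.7]
[ 0.6481 -0.044   0.2016] [0.3 0.2 0.4] 9.15
```

View pics/l8.png

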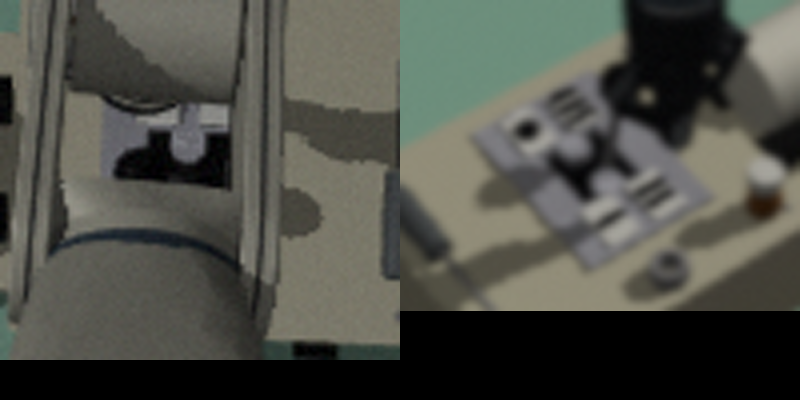

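```bash
python3 -m crank '[{"delta_rot":[0,0,0],"translation":[-0.3,0.01,-0.3],"grip":0},{"delta_rot":[0,0,0],"translation":[-0.4,0.01,0],"grip":0},{"delta_rot":[0,0,0],"translation":[-0.2,0.01,0],"grip":0},{"delta_rot":[0,0,0],"translation":[-0.2,0.01,0],"grip":0}]'
python3 -m crank '[{"delta_rot":[0,0,0],"translation":[-0.2,0.01,0],"grip":0},{"delta_rot":[0,0,0],"translation":[-0.2,0.01,0],"grip":0}]'
python3 -m crank '[{"delta_rot":[0,0,0],"translation":[-0.2,0.01,0],"grip":0},{"delta_rot":[0,0,0],"translation":[-0.15,0,0],"grip":0}]'
```

```text
time: 9.55
tool_pos: [0.6043, -0.0423, 0.1896]
orientation: [3.141, -0.061, 0.002]
ft_force: [2.9, -0.5, -1.3]
opening: 0.0001
time: 9.75
tool_pos: [0.5886, -0.0411, 0.1899]
orientation: [3.141, -0.06, 0.003]
ft_force: [2.1, -1.2, 0.7]
opening: 0.0001
time: 9.95
tool_pos: [0.5736, -0.0402, 0.1894]
orientation: [-3.141, 0.06, -0.0]
ft_force: [2.3, -0.2, -1.7]
opening: 0.0002
```

Moving freely at about 2–3 N. I'll take small steps to the stop.

```bash
python3 -m crank '[{"delta_rot":[0,0,0],"translation":[-0.1,0,0],"grip":0},{"delta_rot":[0,0,0],"translation":[0,0,0],"grip":0}]'
python3 -m crank '[{"delta_rot":[0,0,0],"translation":[-0.05,0,0],"grip":0}]'
python3 -m crank '[{"delta_rot":[0,0,0],"translation":[-0.03,0,0],"grip":0}]'
```

```text
time: 10.15
tool_pos: [0.5695, -0.0401, 0.1892]
orientation: [-3.141, 0.06, 0.001]
ft_force: [0.5, 0.5, -0.6]
opening: 0.0004
time: 10.25
tool_pos: [0.5684, -0.0401, 0.1894]
orientation: [-3.141, 0.059, -0.0]
ft_force: [1.2, -0.6, -1.2]
opening: -0.0001
time: 10.35
tool_pos: [0.5671, -0.0402, 0.1893]
orientation: [-3.141, 0.059, -0.0]
ft_force: [1.7, -0.5, -1.6]
opening: 0.0001
```

```bash
for i in 1 2; do :; done; python3 -m crank '[{"delta_rot":[0,0,0],"translation":[-0.03,0,0],"grip":0}]'
python3 -m crank '[{"delta_rot":[0,0,0],"translation":[-0.03,0,0],"grip":0}]'
```

```text
time: 10.45
tool_pos: [0.5659, -0.0402, 0.1892]
orientation: [-3.141, 0.059, -0.0]
ft_force: [1.1, 0.1, -0.1]
opening: -0.0
time: 10.55
tool_pos: [0.5646, -0.0402, 0.1892]
orientation: [-3.141, 0.059, 0.0]
ft_force: [1.1, -0.0, -1.1]
opening: 0.0005
```

```bash
python3 -m crank '[{"delta_rot":[0,0,0],"translation":[-0.03,0,0],"grip":0}]'
python3 -m crank '[{"delta_rot":[0,0,0],"translation":[-0.03,0,0],"grip":0}]'
python3 look.py 9
```

```text
time: 10.65
tool_pos: [0.5634, -0.0403, 0.1893]
orientation: [-3.141, 0.06, -0.0]
ft_force: [1.2, -0.2, -0.4]
opening: 0.0003
time: 10.75
tool_pos: [0.5625, -0.0403, 0.1893]
orientation: [-3.141, 0.06, -0.002]
ft_force: [4.7, 0.8, -3.5]
opening: -0.0001
scene knob [189.3, 286.7] 0.49 mill mm [-33.   24.1]
[ 0.5626 -0.0403  0.1894] [ 4.3 -0.4 -2.3] 10.95
```

View pics/l9.png

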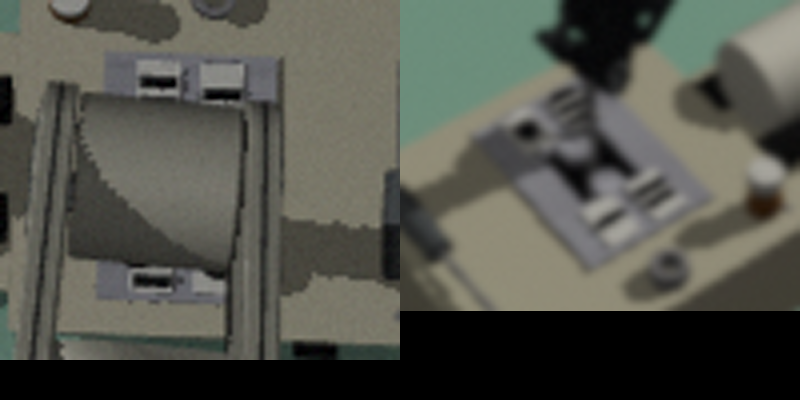

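```bash
python3 -m crank '[{"delta_rot":[0,0,0],"translation":[-0.03,0,0],"grip":0},{"delta_rot":[0,0,0],"translation":[0,0,0],"grip":0}]'
```

```text
time: 11.15
tool_pos: [0.5621, -0.0403, 0.1895]
orientation: [3.141, -0.06, 0.004]
ft_force: [6.3, 1.3, -4.8]
opening: 0.0004
```

The stop is reached: force is rising and the finger no longer advances. I'll back off the same way, lift, clear the view and check.

```bash
python3 -m crank '[{"delta_rot":[0,0,0],"translation":[0.3,0,0],"grip":0},{"delta_rot":[0,0,0],"translation":[0.7,0,0],"grip":0},{"delta_rot":[0,0,0],"translation":[0.3,0,0.7],"grip":0},{"delta_rot":[0,0,0],"translation":[0,0,0.9],"grip":0},{"delta_rot":[0,0,0],"translation":[0,0,0.9],"grip":0}]'
python3 -m crank '[{"delta_rot":[0,0,0],"translation":[0,-0.8,0.3],"grip":0},{"delta_rot":[0,0,0],"translation":[0,-0.9,0],"grip":0},{"delta_rot":[0,0,0],"translation":[0,-0.9,0],"grip":0},{"delta_rot":[0,0,0],"translation":[0,-0.9,0],"grip":0},{"delta_rot":[0,0,0],"translation":[0,-0.9,0],"grip":0}]'
python3 -m crank '[{"delta_rot":[0,0,0],"translation":[0,-0.9,0],"grip":0},{"delta_rot":[0,0,0],"translation":[-0.3,-0.9,0],"grip":0},{"delta_rot":[0,0,0],"translation":[-0.3,-0.8,0],"grip":0},{"delta_rot":[0,0,0],"translation":[0,0,0],"grip":0},{"delta_rot":[0,0,0],"translation":[0,0,0],"grip":0}]'
python3 look.py 10
python3 - <<'E'
from h import *
p,_=r.grab_frame("top"); cv2.imwrite("pics/top10.png",p[:,:,::-1])
E
```

```text
time: 11.65
tool_pos: [0.6128, -0.0403, 0.2898]
orientation: [3.141, -0.059, -0.005]
ft_force: [0.2, 0.8, 0.0]
opening: -0.0
time: 12.15
tool_pos: [0.6126, -0.2177, 0.3013]
orientation: [-3.141, 0.059, 0.002]
ft_force: [0.3, 0.5, 0.7]
opening: -0.0001
time: 12.65
tool_pos: [0.5885, -0.3208, 0.301]
orientation: [-3.14, 0.062, 0.002]
ft_force: [0.2, -0.4, -1.0]
opening: 0.0001
top knob [230.3, 331.5] 0.56 mill mm [-48.  43.]
top knob [242.7, 463.9] 0.26 mill mm [ -68.1 -302.8]
scene knob [187.6, 290.0] 0.56 mill mm [-32.6  38.1]
[ 0.5894 -0.3191  0.3013] [-0.7 -0.1  0.4] 12.85
```

View pics/l10.png

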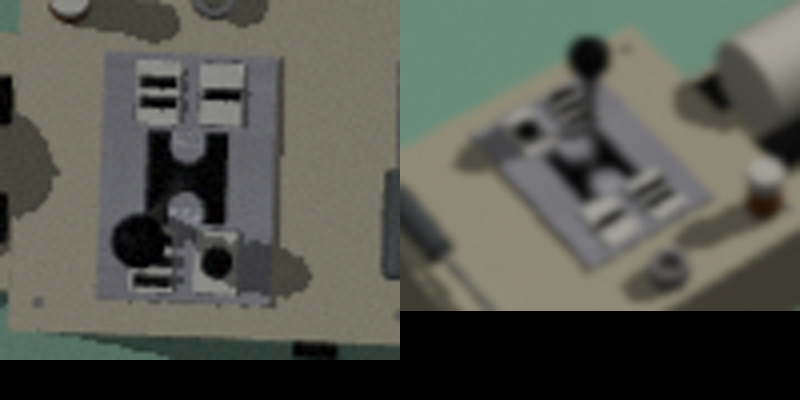

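View pics/top10.png

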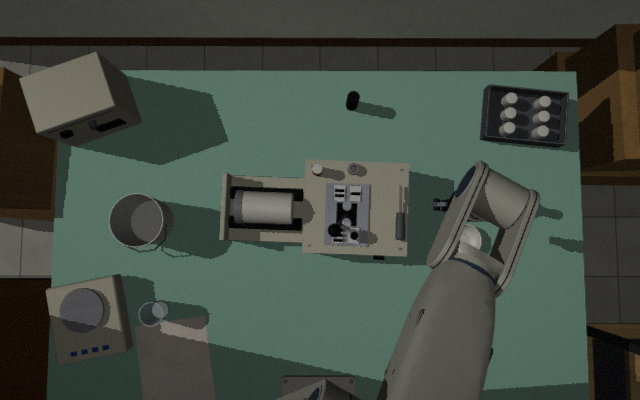

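Run:
```python
from h import *
a=np.radians(-1.9)
for rr,cc in ((229.5,334.5),(228.4,360.7)):
    D=at_z("top",rr,cc,.19)[:2]-[.5815,-.0785]; print((np.array([[np.cos(a),np.sin(a)],[-np.sin(a),np.cos(a)]])@D*1e3).round(1))
# scene knob at zoom (588-400,57)/4.444
D=at_z("scene",175+57/4.444-.4,245+188/4.444-.4,.19)[:2]-[.5815,-.0785]; print((np.array([[np.cos(a),np.sin(a)],[-np.sin(a),np.cos(a)]])@D*1e3).round(1))
print(r.read_state()["time"])
```

```text
[-45.6  35. ]
[-40.3 -33.7]
[-46.2  33.9]
12.9
```

Both views put the knob at about (-46, 34–35) mm in the mill's frame, which is fully home near left (three bars). The robot is clear and the deck items look unmoved. I'll hand it in.

Run:
```python
from station import r
print(r.close_job())
```

```text
the job is handed in; nothing more can be done
None
```

The lever is fully home in the three-bar slot (near left), and the job was handed in at about 13 s with the arm clear of everything.

**Moves:** With closed fingers I pushed the knob three times:
1. away from the robot, out of park and into the cross channel;
2. left across to the other side;
3. back towards the robot, until it met the end stop.

The one-bar and two-bar slots were not entered. Contact readings during the pushes were about 1–5 N. At the stop the push rose to about 6 N (8 N including the vertical part) and the finger stopped advancing.

**Last checks:**
- **Lever position:** My own pixel positions from the two cameras put the knob at (-45.6, 35.0) and (-46.2, 33.9) mm in the mill's frame. The expected home is about (-46, 36).
- **Loose things:** In the last pictures the vial, collar, screwdriver and pail look unmoved. The arm blocked the view of most of the dish and of the bottle in the last top picture. No contact force was felt while passing over them at 0.3 m.
- **Disagreement:** The network's knob point in the scene camera read x about -33 mm. The direct image reading, the top view and the contact at the stop all contradict that, so I took it as network error, partly because it was worked out at a knob height of 198 mm instead of 190 mm.

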